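# Snap the driver board into the microscope lamp supply

### The arm

A 6-joint arm with a two-finger parallel gripper is mounted at the origin on the work surface. World frame = base frame: x ahead of the robot, y to its left, z up, the work surface at z = 0. Lengths are in m, angles in rad, forces in N, time in s.
With the tool pointing down it reaches from about 0.375 to 0.9 m from the base axis. Payload 3.1 kg.
Tool frame: the origin (TCP) lies between the finger pads; the fingertips stand 17 mm ahead of it and the grasp point (between the pads) lies 2 mm behind it (robot.nose_length is the distance from the TCP to the fingertips, in m); z points along the fingers, y is the line along which they close (so a half turn about z gives the same grasp; the last joint's range is limited). The gripper opens to 87 mm and grips with 3 to 60 N. Pads are 19 mm wide; open, the fingers measure 117 mm over their backs; the gripper's body (75 mm by 190 mm) begins 51 mm behind the grasp point.
Start: joints at [1.026, 0.527, 1.433, -0, 1.181, -0.178], TCP at [0.224, 0.584, 0.24] pointing down, gripper open.
Joint ranges: [-3.08, 3.08], [-0.75, 2.2], [0.22, 2.44], [-1.43, 4.57], [0, 2.65], [-2.85, 2.85]. Speed limits (rad/s): [2.79, 2.79, 3.14, 3.14, 3.14, 3.14].

### API

Orientations are given as a unit quaternion [x, y, z, w].
In Python, from rig import robot, cams gives the robot as it stands.
- The arm moves only by the shell command python3 -m pendant 'ROWS' [FORCE]. ROWS is JSON, a list of rows, each an object with "jaw": the opening, from 0 (shut) to 1 (fully open); "linear": the shift along the tool's x, y, z in cm, a list of three; "twist": the turn about the tool's z in degrees. A call has 1 to 12 rows; each row shifts and turns the commanded pose from where the row before left it, along the tool's axes as they then stand; what a row does not reach is not made up. A row lasts 1/12 s, in which the tool goes at most 41.7 mm and 7.16 degrees, less where a joint would pass 70% of its speed; a pose out of reach is approached as far as the arm can. A call is refused whole if a number of a shift passes 4.17 or a number of a turn 7.16, either way. A call with a gripper value outside its range is refused whole. The fingers move at their own pace and stop on an object; FORCE is the grip in N (left out, the last holds). Time passes only in rows, so rows that do not move let the fingers close. It gives the time, the measured TCP pose, the force, the opening and the grip force at its end, in the units of the state.
- robot.get_obs(): the state, without advancing time (a new reading comes with each control period).
- cams.camera(name): name is "side" or "top"; returns a dict with "color" (420x560x3 uint8, blue, green, red), "depth" (420x560 float32, m along the optical axis (not along the pixel's ray), 0 where there is no reading), "fov_y" (degrees; the focal length in pixels is half the picture's height over the tangent of half this angle, whatever the lens; pixels are square), "cx", "cy" (the principal point, pixels), "view" (4x4, takes a point from world to camera coordinates). Camera axes: x right, y down, z forward; pixel columns grow to the right and rows downward; lengths in m; the calibration is good to about 2 mm. A picture is of the moment at which its call begins.
- robot.hand_in(): hands the job in; it is judged then, once.
The state is a dict: "time": time; "q": joint angles; "joint_velocities": joint speeds; "joint_torque": joint torques, N m; "position": TCP position; "tool_rot": TCP orientation; "ft_force": force on the tool from outside, world axes, zero at the start; "moment": the same for the moment, N m; "grip_width": finger opening in m; "grip_force": force on a finger pad.
Only numpy, scipy, OpenCV 4.12 (cv2) and the standard library are available. Lean on these libraries where they do the work, as an engineer would, in place of code of your own. Each camera call takes 0.05 s, during which the arm holds its last target. There are 200 camera calls.

### The job

Take the green driver board off the pink foam and fit it in the open lamp supply, with its green terminal block towards the rear panel, over the four nylon snap standoffs, feeling for them if need be: their plate may sit a few millimetres off centre. Keep it level and press it down beside each standoff in turn until all four have clicked through and the board lies fully home; it must never be pushed with more than 25 N, which is less than all four together need. Leave the other things on the bench where they are.

Things in the scene. Friction and masses are not known exactly. Their poses are not given: they have to be found in the camera images.
- board: Green LED driver board, 130 (x) by 100 (y) by 2.4 mm thick, 130 to 210 g, component side up on the pink foam (22 mm high). Origin: centre of its underside; z up. Four round 7 mm holes at (+-57, +-42) mm. Tall parts: heatsink; green terminal block on the +x (rear) edge, 36 mm wide, 12 tall; two capacitors 17 mm tall at (-50, +-10); a yellow part at (36, 0). It breaks if pushed down with over 25 N.
- heatsink (a point): Centre of the top of the black finned heatsink in the middle of the board, the part to hold it by: 44 mm along the board's x, 20 mm along its y, standing 36 mm above the board's top face (38.4 mm above its underside).
- case: Open lower shell of the lamp supply, fixed on the bench: 180 (x) by 210 (y) mm, floor top 10 mm above the bench. Cream front panel with black knob on its -x side, aluminium rear panel on its +x side, both 57 mm high; side flanges 24 mm. Origin: on the bench under its centre. Standoffs on the right half (y -92 to +8 mm); on the left an orange ring transformer and a blue capacitor, tops 42 mm high.
- bay (a point): On the case at (0, -42) mm, 22 mm above the bench: the middle of the four standoff seats, where the centre of the board's underside belongs, with the mounting plate in its mid position. The plate is screwed tight in slots anywhere up to 5 mm off that, along x and y of the case; this point does not follow it, so find the standoffs by sight or by feel. Heights are exact.
- hole_fl (a point): Centre of the board's front left hole on its underside, at (-57, +42) mm from the board's origin. It belongs on the front left standoff. Laid over the head it rests about 7.5 mm above the seat; pushed down with about 7 N there, the barbs give way and, once the hole is 1.6 mm above the seat, snap out over the board, which then lies locked on the seat with under 1 mm of play.
- hole_fr (a point): Centre of the board's front right hole on its underside, at (-57, -42) mm from the board's origin. It belongs on the front right standoff. Laid over the head it rests about 7.5 mm above the seat; pushed down with about 7 N there, the barbs give way and, once the hole is 1.6 mm above the seat, snap out over the board, which then lies locked on the seat with under 1 mm of play.
- hole_rl (a point): Centre of the board's rear left hole on its underside, at (+57, +42) mm from the board's origin. It belongs on the rear left standoff. Laid over the head it rests about 7.5 mm above the seat; pushed down with about 7 N there, the barbs give way and, once the hole is 1.6 mm above the seat, snap out over the board, which then lies locked on the seat with under 1 mm of play.
- hole_rr (a point): Centre of the board's rear right hole on its underside, at (+57, -42) mm from the board's origin. It belongs on the rear right standoff. Laid over the head it rests about 7.5 mm above the seat; pushed down with about 7 N there, the barbs give way and, once the hole is 1.6 mm above the seat, snap out over the board, which then lies locked on the seat with under 1 mm of play.
- spot_fl (a point): Bare spot for pressing the board, on its top face 23 mm inboard of the front left hole, marked by a white circle 10 mm across; free of parts 15 mm around. A push here bears mostly on that standoff and snaps it at about 10 to 13 N.
- spot_fr (a point): Bare spot for pressing the board, on its top face 23 mm inboard of the front right hole, marked by a white circle 10 mm across; free of parts 15 mm around. A push here bears mostly on that standoff and snaps it at about 10 to 13 N.
- spot_rl (a point): Bare spot for pressing the board, on its top face 23 mm inboard of the rear left hole, marked by a white circle 10 mm across; free of parts 15 mm around. A push here bears mostly on that standoff and snaps it at about 10 to 13 N.
- spot_rr (a point): Bare spot for pressing the board, on its top face 23 mm inboard of the rear right hole, marked by a white circle 10 mm across; free of parts 15 mm around. A push here bears mostly on that standoff and snaps it at about 10 to 13 N.
- tips (a point): 9.5 mm straight above the bay: the height of the tips of the four ivory nylon snap standoffs, which stand at (+-57, +-42) mm about the plate's middle. Each: seat 12 mm across at bay height; neck 5.4 mm; tapered head, tip 4.4 mm wide, with a sprung barb on its +x and -x side. A hole within 1.3 mm of centre slips over the tip. This point moves with the case, not with the plate.
- screwdriver: Orange-handled screwdriver, 170 mm, lying in front of the case. Bystander; origin at its underside (handle end to -x, near the middle).
- mouse: Blue computer mouse, 105 by 60 by 30 mm. Bystander; origin at its underside centre.
- dish: Clear dish 90 mm across, 15 mm high, with spare standoffs. Bystander; origin at its underside centre.
- flask: Empty stoppered conical glass flask, 82 mm across, 138 mm tall. Bystander; origin at its underside centre.
- slidebox: Wooden microscope slide box, 90 by 175 by 30 mm. Bystander; origin at its underside centre.
- tweezers: Steel tweezers, 112 mm long, 4 mm high, lying in front of the foam. Bystander; origin at its underside centre.
- cover: Cream sheet-metal cover of the lamp supply, 184 by 214 mm, 56 mm high. Bystander; origin at its underside centre.
- objective: Clear canister with black cap, 35 mm across, 52 mm tall. Bystander; origin at its underside centre.

How it is judged:
By the outcome, as a careful person would: the job done as asked, in the order asked, and still so for the second after the job is handed in, with the robot touching nothing.
It also fails if it takes over 72 s, if anything falls off the work surface, if the arm or the gripper's body presses on something with over 40 N, if the wrist force passes 120 N, or if a joint passes its speed limit or range.

## Working session

There is one attempt and no reset: what is moved stays moved. The work goes in short steps, Python scripts to look and compute and a shell command to move; the robot and the scene stay as the last step left them, time stands still between calls to the robot, and variables do not carry over. Pictures are saved under pics/ and viewed, at most 10 in all, crops included, and the job is handed in when it is done.

```bash
ls; mkdir -p pics
cat > h.py <<'E'
import numpy as np, cv2
from rig import robot, cams
def snap(n):
    c=cams.camera(n); H=c["color"].shape[0]; c["f"]=H/2/np.tan(np.radians(c["fov_y"])/2); c["inv"]=np.linalg.inv(c["view"]); return c
def world(c,u,v,d=None):
    d=c["depth"][int(round(v)),int(round(u))] if d is None else d
    return (c["inv"]@np.array([(u-c["cx"])/c["f"]*d,(v-c["cy"])/c["f"]*d,d,1]))[:3]
def atz(c,u,v,z):
    o=c["inv"][:3,3]; r=c["inv"][:3,:3]@np.array([(u-c["cx"])/c["f"],(v-c["cy"])/c["f"],1]); return o+r*(z-o[2])/r[2]
def proj(c,p):
    q=c["view"]@np.append(p,1); return q[0]/q[2]*c["f"]+c["cx"], q[1]/q[2]*c["f"]+c["cy"]
E
python3 - <<'E'
from h import *
for n in("top","side"):
    c=snap(n); cv2.imwrite(f"pics/{n}0.png",cv2.resize(c["color"],(800,600),interpolation=cv2.INTER_CUBIC)); print(n,c["f"],c["cx"],c["cy"],c["inv"].round(3).tolist())
o=robot.get_obs(); print(o)
E
```

```text
pics
top 393.7262471730441 277.08415629776505 206.8182869799644 [[0.017, -0.994, 0.109, 0.412], [-1.0, -0.018, -0.009, 0.031], [0.01, -0.109, -0.994, 1.243], [0.0, 0.0, 0.0, 1.0]]
side 404.19529328229464 276.90113733434276 207.86320929074017 [[0.884, -0.317, 0.343, 0.179], [-0.467, -0.582, 0.666, -0.678], [-0.012, -0.749, -0.662, 0.765], [0.0, 0.0, 0.0, 1.0]]
{'time': 0.1, 'q': array([ 1.02649567e+00,  5.28391839e-01,  1.43379884e+00, -7.72968279e-06,
        1.18142255e+00, -1.78499386e-01]), 'joint_velocities': array([-5.63175010e-04, -2.32921465e-03, -2.85609645e-03,  1.44885138e-05,
        1.13374753e-03,  1.14789561e-03]), 'joint_torque': array([-6.06366139e-04, -4.40987778e+01, -1.77149981e+01,  6.35381369e-02,
        5.33505308e-02, -5.29131000e-05]), 'position': array([0.22319449, 0.58309556, 0.23865017]), 'tool_rot': array([ 1.81881048e-01,  9.83320021e-01, -9.46289559e-04, -3.53878531e-04]), 'ft_force': array([-0.02316188, -0.56744512,  0.38664663]), 'moment': array([-0.02285372,  0.03703205, -0.05113248]), 'grip_force': 0.0, 'grip_width': 0.08724669018254233}
```

View pics/top0.png

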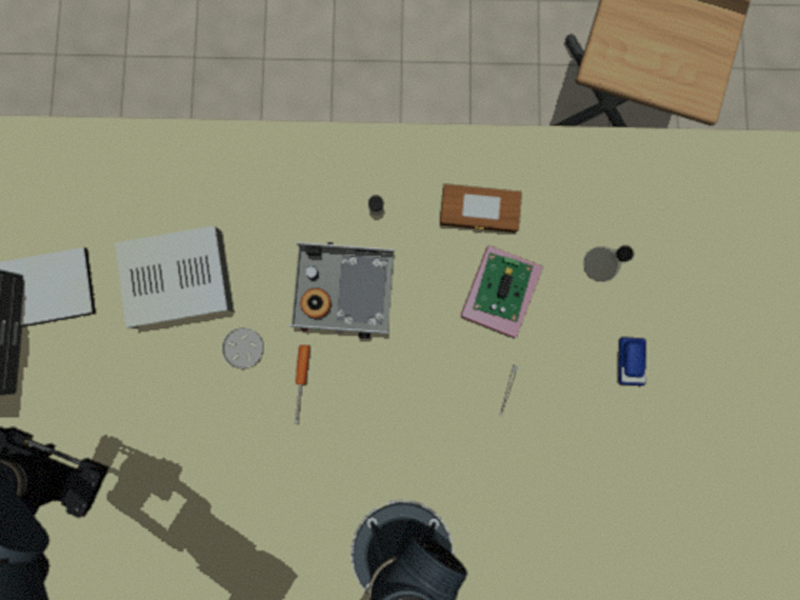

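View pics/side0.png

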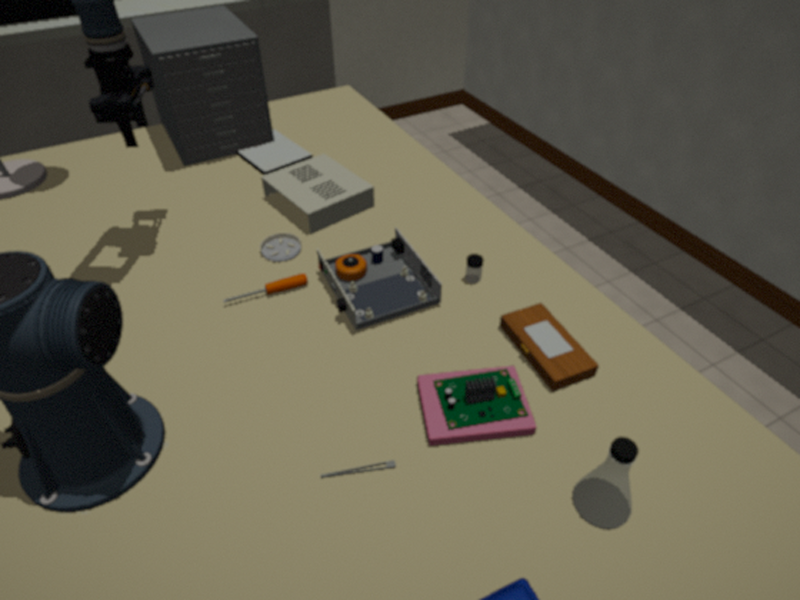

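The top view shows the board at about (503,287) on the foam, tilted roughly 15°. The case is at about (345,290), with its rear panel away from the robot. I'll measure both.

Run:
```python
from h import *
def crop(c,x0,y0,w,h,s): return cv2.resize(c["color"][y0:y0+h,x0:x0+w],(w*s,h*s),interpolation=cv2.INTER_CUBIC)
acc={}
for n in("top","side"):
    cs=[snap(n) for _ in range(4)]; c=cs[0]; c["color"]=np.mean([k["color"] for k in cs],0).astype(np.uint8); acc[n]=c
    hsv=cv2.cvtColor(c["color"],cv2.COLOR_BGR2HSV)
    m=cv2.inRange(hsv,(45,90,40),(85,255,255)); m[:,:280]=0
    m=cv2.morphologyEx(m,cv2.MORPH_CLOSE,np.ones((9,9)))
    P=max(cv2.findContours(m,0,2)[0],key=cv2.contourArea)[:,0]
    W=np.array([atz(c,u,v,0.0244)[:2] for u,v in P],np.float32)
    print(n,cv2.minAreaRect(W*1000))
a=crop(acc["top"],200,165,80,75,5); b=crop(acc["top"],320,165,80,75,5)
d=crop(acc["side"],215,155,100,75,4)
cv2.imwrite("pics/c1.png",np.vstack([np.hstack([a,b])[:300*2-225],np.hstack([d[:225],d[:225]*0])]) if 0 else np.hstack([a,b]))
e=crop(acc["side"],215,155,100,80,7); cv2.imwrite("pics/c2.png",e)
```

```text
top ((569.731689453125, -212.3634033203125), (95.67194366455078, 125.61568450927734), 73.77973937988281)
side ((567.6117553710938, -214.1808624267578), (95.215087890625, 129.38449096679688), 73.50980377197266)
```

View pics/c1.png

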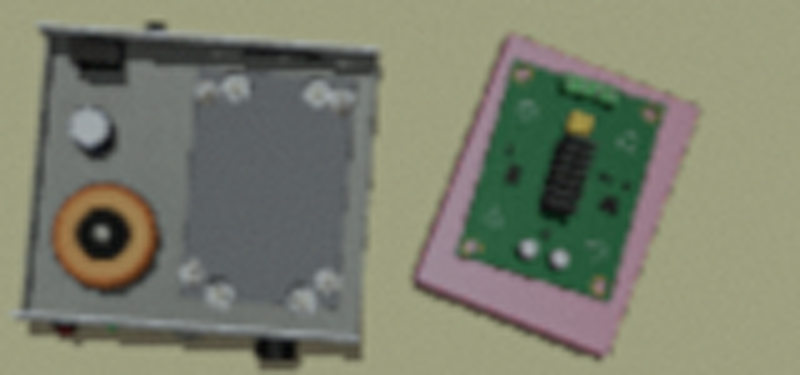

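View pics/c2.png

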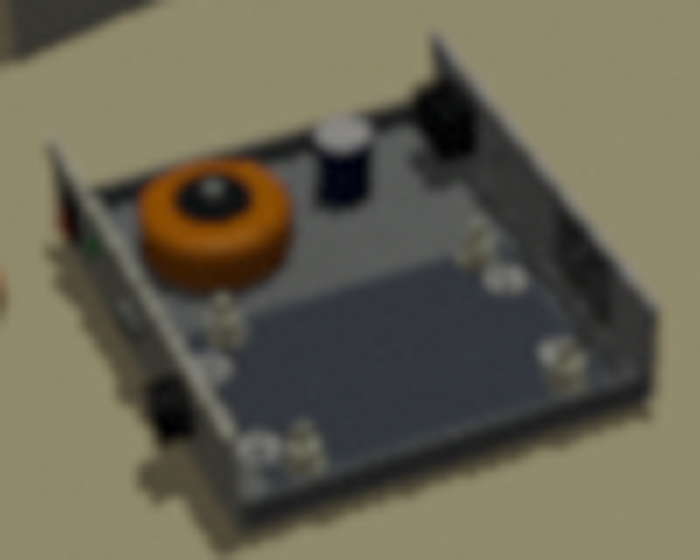

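The standoffs are the outer spots of each pair in the case, spaced about 137 by 185 px in the 5x crop. In the top crop they are FL (190,272), FR (327,283), RL (208,92) and RR (343,97); the inner white spots are screws. The board's terminal block is towards the upper right, and the white press circles lie about (20,10) mm inboard of the holes.

```bash
cat >> h.py <<'E'
def plan(x,y,z,yaw):
    """shift in tool axes (cm) and twist (deg) to reach TCP x,y,z (m) with tool y axis at world angle yaw (deg, mod 180)"""
    from scipy.spatial.transform import Rotation as R
    o=robot.get_obs(); M=R.from_quat(o["tool_rot"]).as_matrix()
    cur=np.degrees(np.arctan2(M[1,1],M[0,1])); tw=-((yaw-cur+90)%180-90)
    print("now",o["position"].round(4),"yaw",cur.round(2),"t",o["time"],"F",o["ft_force"].round(2)); print("tool shift cm",(M.T@(np.array([x,y,z])-o["position"])*100).round(2),"twist",tw.round(2))
def fit4(W):
    L=np.array([[-57,42],[-57,-42],[57,42],[57,-42]])/1000.; m=W.mean(0); A=W-m
    th=np.arctan2((L[:,0]*A[:,1]-L[:,1]*A[:,0]).sum(),(L*A).sum()); Rm=np.array([[np.cos(th),-np.sin(th)],[np.sin(th),np.cos(th)]])
    return m, np.degrees(th), ((A-L@Rm.T)*1000).round(1).tolist()
E
python3 - <<'E'
from h import *
t=snap("top"); s=snap("side")
g=lambda c,P,k,x0,y0,z: np.array([atz(c,(x+.5)/k-.5+x0,(y+.5)/k-.5+y0,z)[:2] for x,y in P])
print("plate top",fit4(g(t,[(190,272),(327,283),(208,92),(343,97)],5,200,165,.025)))
print("plate side",fit4(g(s,[(222,297),(303,428),(477,225),(565,345)],7,215,155,.0315)))
print("board top",fit4(g(t,[(470,247),(600,287),(522,75),(650,115)],5,240,165,.0244)))
plan(.5685,-.2133,.14,73.7)
E
```

```text
plate top (array([0.56035275, 0.09592005]), np.float64(-3.366436483884944), [[-0.4, 1.2], [-0.8, 0.0], [-1.0, -0.2], [2.3, -1.0]])
plate side (array([0.55751166, 0.09577601]), np.float64(-3.678400401714296), [[0.6, 1.1], [0.7, -1.3], [-0.5, -0.0], [-0.8, 0.1]])
board top (array([ 0.56915063, -0.21233169]), np.float64(-16.489294072462247), [[0.0, 0.2], [0.3, -0.2], [-0.1, -0.0], [-0.2, 0.0]])
now [0.2235 0.5836 0.2395] yaw 69.04 t 0.6 F [-0.32 -0.04  0.13]
tool shift cm [-60.72 -62.08   9.96] twist -4.66
```

```bash
python3 -m pendant '[{"jaw":1,"linear":[-2.85,-2.92,0],"twist":0},{"jaw":1,"linear":[-2.85,-2.92,0],"twist":0},{"jaw":1,"linear":[-2.85,-2.92,0],"twist":0},{"jaw":1,"linear":[-2.85,-2.92,0],"twist":0},{"jaw":1,"linear":[-2.85,-2.92,0],"twist":0},{"jaw":1,"linear":[-2.85,-2.92,0],"twist":0},{"jaw":1,"linear":[-2.85,-2.92,0],"twist":0},{"jaw":1,"linear":[-2.85,-2.92,0],"twist":0},{"jaw":1,"linear":[-2.85,-2.92,0],"twist":0},{"jaw":1,"linear":[-2.85,-2.92,0],"twist":0},{"jaw":1,"linear":[-2.85,-2.92,0],"twist":0}]' 25; python3 -c "
from h import *
plan(.5685,-.2133,.14,73.7)"
```

```text
time: 1.52
position: [0.4019, 0.1697, 0.2399]
tool_rot: [0.182, 0.983, 0.0, 0.0]
ft_force: [1.0, 0.9, 0.3]
grip_width: 0.087
grip_force: 0.0
now [0.4019 0.1697 0.2399] yaw 69.05 t 1.5167 F [1.02 0.88 0.26]
tool shift cm [-29.24 -29.82  10.  ] twist -4.65
```

```bash
python3 -m pendant '[{"jaw":1,"linear":[-2.85,-2.91,0],"twist":-0.5},{"jaw":1,"linear":[-2.85,-2.91,0],"twist":-0.5},{"jaw":1,"linear":[-2.85,-2.91,0],"twist":-0.5},{"jaw":1,"linear":[-2.85,-2.91,0],"twist":-0.5},{"jaw":1,"linear":[-2.85,-2.91,0],"twist":-0.5},{"jaw":1,"linear":[-2.85,-2.91,0],"twist":-0.5},{"jaw":1,"linear":[-2.85,-2.91,0],"twist":-0.5},{"jaw":1,"linear":[-2.5,-2.5,1],"twist":-0.5},{"jaw":1,"linear":[-2.5,-2.5,1.5],"twist":-0.3},{"jaw":1,"linear":[-1,-1,3],"twist":0},{"jaw":1,"linear":[0,0,3],"twist":0},{"jaw":1,"linear":[0,0,0],"twist":0}]'; python3 -c "
from h import *
plan(.5685,-.2133,.055,73.7)
c=snap('side');print(proj(c,[.5685,-.2133,.06]))
x,y=map(int,proj(c,[.5685,-.2133,.08]))
cv2.imwrite('pics/g.png',cv2.resize(c['color'][y-50:y+50,x-60:x+60],None,fx=5,fy=5,interpolation=2))"
```

```text
time: 2.52
position: [0.5581, -0.1617, 0.1492]
tool_rot: [0.146, 0.989, 0.002, -0.005]
ft_force: [-0.7, 1.0, -1.3]
grip_width: 0.0868
grip_force: 0.0
now [ 0.5581 -0.1617  0.1492] yaw 73.21 t 2.5167 F [-0.68  1.03 -1.31]
tool shift cm [-2.59 -4.66  9.38] twist -0.49
(np.float64(337.37773615509883), np.float64(267.5078104480682))
```

View pics/g.png

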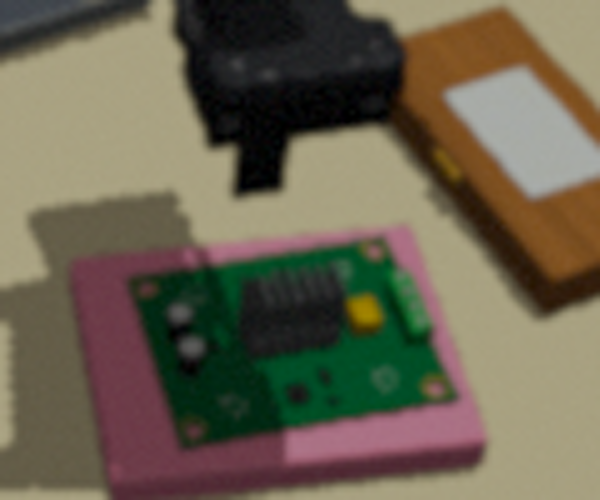

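The close view shows the board lying flat, the heatsink clear, and the fingers short of it as measured. I'll move over the heatsink.

```bash
python3 -m pendant '[{"jaw":1,"linear":[-1.3,-2.3,0],"twist":-0.4},{"jaw":1,"linear":[-1.3,-2.3,1],"twist":0},{"jaw":1,"linear":[0,0,2],"twist":0},{"jaw":1,"linear":[0,0,0],"twist":0},{"jaw":1,"linear":[0,0,0],"twist":0},{"jaw":1,"linear":[0,0,0],"twist":0}]'; python3 -c "
from h import *
plan(.5685,-.2133,.055,73.7); print(robot.get_obs()['tool_rot'])"
```

```text
time: 3.07
position: [0.5735, -0.2125, 0.1262]
tool_rot: [0.141, 0.99, -0.0, 0.001]
ft_force: [-0.3, 0.2, -0.0]
grip_width: 0.0871
grip_force: 0.0
now [ 0.5735 -0.2125  0.1262] yaw 73.81 t 3.0667 F [-0.25  0.22 -0.03]
tool shift cm [ 0.46 -0.21  7.12] twist 0.11
[ 1.40823766e-01  9.90034528e-01 -1.20006764e-04  5.35392804e-04]
```

```bash
python3 -m pendant '[{"jaw":1,"linear":[0.46,-0.21,1],"twist":0},{"jaw":1,"linear":[0,0,2],"twist":0},{"jaw":1,"linear":[0,0,2],"twist":0},{"jaw":1,"linear":[0,0,1.5],"twist":0},{"jaw":1,"linear":[0,0,0.6],"twist":0},{"jaw":1,"linear":[0,0,0],"twist":0},{"jaw":1,"linear":[0,0,0],"twist":0}]'; python3 -m pendant '[{"jaw":0,"linear":[0,0,0],"twist":0},{"jaw":0,"linear":[0,0,0],"twist":0},{"jaw":0,"linear":[0,0,0],"twist":0},{"jaw":0,"linear":[0,0,0],"twist":0},{"jaw":0,"linear":[0,0,0],"twist":0},{"jaw":0,"linear":[0,0,0],"twist":0},{"jaw":0,"linear":[0,0,0],"twist":0},{"jaw":0,"linear":[0,0,0],"twist":0}]' 30
```

```text
time: 3.65
position: [0.5688, -0.2138, 0.0547]
tool_rot: [0.141, 0.99, -0.0, 0.001]
ft_force: [-0.1, -0.4, 0.2]
grip_width: 0.087
grip_force: 0.0
time: 4.32
position: [0.5682, -0.2142, 0.0535]
tool_rot: [0.141, 0.99, 0.0, -0.0]
ft_force: [0.1, -0.3, -0.3]
grip_width: 0.0418
grip_force: 0.0
```

```bash
python3 -m pendant '[{"jaw":0,"linear":[0,0,0],"twist":0},{"jaw":0,"linear":[0,0,0],"twist":0},{"jaw":0,"linear":[0,0,0],"twist":0},{"jaw":0,"linear":[0,0,0],"twist":0},{"jaw":0,"linear":[0,0,0],"twist":0},{"jaw":0,"linear":[0,0,0],"twist":0},{"jaw":0,"linear":[0,0,0],"twist":0},{"jaw":0,"linear":[0,0,0],"twist":0}]'; python3 -c "
from h import *
plan(.559,.0959,.14,86.5)"
```

```text
time: 4.98
position: [0.5681, -0.214, 0.0535]
tool_rot: [0.141, 0.99, 0.0, -0.0]
ft_force: [0.6, 0.7, -0.2]
grip_width: 0.02
grip_force: 30.0
now [ 0.5681 -0.214   0.0535] yaw 73.75 t 4.9833 F [ 0.6   0.67 -0.19]
tool shift cm [ 9.55 29.5  -8.65] twist -12.75
```

```bash
python3 -m pendant '[{"jaw":0,"linear":[0,0,-1],"twist":0},{"jaw":0,"linear":[0,0,-2],"twist":0},{"jaw":0,"linear":[0,0,-2.5],"twist":0},{"jaw":0,"linear":[0,0,-2.5],"twist":0},{"jaw":0,"linear":[0.5,1.5,-0.65],"twist":0},{"jaw":0,"linear":[1,2.8,0],"twist":0},{"jaw":0,"linear":[1,2.8,0],"twist":0},{"jaw":0,"linear":[1,2.8,0],"twist":0},{"jaw":0,"linear":[1,2.8,0],"twist":0},{"jaw":0,"linear":[1,2.8,0],"twist":0},{"jaw":0,"linear":[1,2.8,0],"twist":0},{"jaw":0,"linear":[1,2.8,0],"twist":0}]'; python3 -m pendant '[{"jaw":0,"linear":[1,2.8,0],"twist":-2},{"jaw":0,"linear":[1,2.8,0],"twist":-3},{"jaw":0,"linear":[0,2,0],"twist":-3},{"jaw":0,"linear":[0,0,0],"twist":-3},{"jaw":0,"linear":[0,0,0],"twist":-1.7},{"jaw":0,"linear":[0,0,0],"twist":0},{"jaw":0,"linear":[0,0,0],"twist":0},{"jaw":0,"linear":[0,0,0],"twist":0}]';python3 -c "
from h import *
plan(.559,.0959,.14,86.5)"
```

```text
time: 5.98
position: [0.5539, 0.0118, 0.1398]
tool_rot: [0.141, 0.99, 0.0, -0.001]
ft_force: [1.3, 1.0, -1.4]
grip_width: 0.0199
grip_force: 30.0
time: 6.65
position: [0.554, 0.0885, 0.1398]
tool_rot: [0.031, 1.0, 0.0, -0.0]
ft_force: [0.7, 0.2, -1.0]
grip_width: 0.0198
grip_force: 30.0
now [0.554  0.0885 0.1398] yaw 86.4 t 6.65 F [ 0.67  0.2  -1.04]
tool shift cm [-0.45  0.77 -0.02] twist -0.1
```

Run:
```python
from h import *
o=robot.get_obs(); print(o["position"])
for n in("top","side"):
    cs=[snap(n) for _ in range(3)]; c=cs[0]; im=np.mean([k["color"] for k in cs],0).astype(np.uint8)
    hsv=cv2.cvtColor(im,cv2.COLOR_BGR2HSV)
    m=cv2.inRange(hsv,(45,90,30),(85,255,255)); m[:120]=0
    m=cv2.morphologyEx(m,cv2.MORPH_CLOSE,np.ones((5,5)))
    P=np.vstack([k[:,0] for k in cv2.findContours(m,0,2)[0] if cv2.contourArea(k)>20])
    z=o["position"][2]-.0315+.0024
    W=np.array([atz(c,u,v,z)[:2] for u,v in P],np.float32)
    print(n,cv2.minAreaRect(W*1000), P.min(0),P.max(0))
    x0,y0=P.min(0)-8; x1,y1=P.max(0)+8
    cv2.imwrite(f"pics/h_{n}.png",cv2.resize(im[y0:y1,x0:x1],None,fx=7,fy=7,interpolation=2)); print(x0,y0,x1,y1)
s=cv2.imread("pics/h_side.png"); print(s.shape, cv2.imread("pics/h_top.png").shape)
# blobs of c1/c2
for f,pts,r in(("pics/c1.png",[(190,272),(327,283),(208,92),(343,97)],13),("pics/c2.png",[(225,320),(304,450),(478,245),(567,362)],28)):
    g=cv2.cvtColor(cv2.imread(f),cv2.COLOR_BGR2GRAY).astype(float)
    for x,y in pts:
        p=g[y-r:y+r+1,x-r:x+r+1]; w=np.clip(p-np.percentile(p,55),0,None); yy,xx=np.mgrid[-r:r+1,-r:r+1]
        print(f,(x,y),(x+(w*xx).sum()/w.sum()).round(1),(y+(w*yy).sum()/w.sum()).round(1))
a=cv2.imread("pics/c1.png")[50:325,170:370]; b=cv2.imread("pics/c2.png")[190:500,180:620]
a=cv2.resize(a,None,fx=1.8,fy=1.8); b=cv2.resize(b,None,fx=1,fy=1)
```

```text
[0.55403036 0.08850052 0.13984813]Traceback (most recent call last):
  File "<stdin>", line 8, in <module>
    return _nx.concatenate(arrs, 0, dtype=dtype, casting=casting)
           ~~~~~~~~~~~~~~~^^^^^^^^^^^^^^^^^^^^^^^^^^^^^^^^^^^^^^^
ValueError: need at least one array to concatenate
```

Run:
```python
from h import *
o=robot.get_obs(); print(o["position"])
cs=[snap("side") for _ in range(4)]; c=cs[0]; im=np.mean([k["color"] for k in cs],0).astype(np.uint8)
x,y=map(int,proj(c,[.556,.09,.09])); x0,y0=x-55,y-35
print(x0,y0, [np.round((np.array(proj(c,[.554+a,.0885+b,.1107]))-[x0,y0]+.5)*7,0).tolist() for a in(-.057,.057) for b in (.042,-.042)])
cv2.imwrite("pics/h_side.png",cv2.resize(im[y0:y0+75,x0:x0+110],None,fx=7,fy=7,interpolation=2))
for f,pts,r in(("pics/c1.png",[(190,272),(327,283),(208,92),(343,97)],13),("pics/c2.png",[(225,320),(304,450),(478,245),(567,362)],28)):
    g=cv2.cvtColor(cv2.imread(f),cv2.COLOR_BGR2GRAY).astype(float)
    for x,y in pts:
        p=g[y-r:y+r+1,x-r:x+r+1]; w=np.clip(p-np.percentile(p,55),0,None); yy,xx=np.mgrid[-r:r+1,-r:r+1]
        print(f,(x,y),(x+(w*xx).sum()/w.sum()).round(1),(y+(w*yy).sum()/w.sum()).round(1))
```

```text
[0.55445814 0.08809925 0.14000035]
215 150 [[206.0, 197.0], [302.0, 320.0], [469.0, 113.0], [575.0, 227.0]]
pics/c1.png (190, 272) 187.1 271.8
pics/c1.png (327, 283) 324.9 278.1
pics/c1.png (208, 92) 205.7 87.9
pics/c1.png (343, 97) 338.2 96.7
pics/c2.png (225, 320) 223.2 315.4
pics/c2.png (304, 450) 302.0 448.5
pics/c2.png (478, 245) 482.4 242.4
pics/c2.png (567, 362) 559.1 356.5
```

View pics/h_side.png

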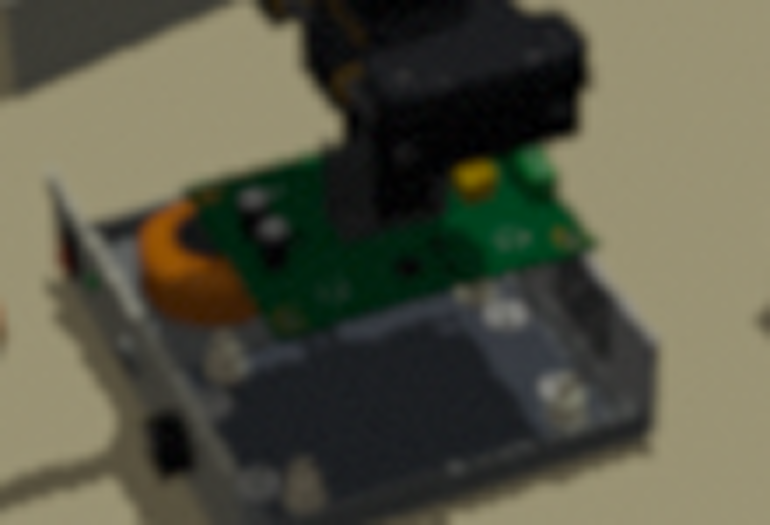

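The side view shows board holes FL (210,195), FR (289,318) and RR (565,239), above the standoffs at FL (225,335), FR (305,465) and RR (566,378).

Run:
```python
from h import *
from scipy.optimize import least_squares
c=snap("side"); o=robot.get_obs(); p=o["position"]
L={"fl":(-57,42),"fr":(-57,-42),"rl":(57,42),"rr":(57,-42)}
def fit(obs,z,y0):
    def r(q):
        e=[]
        for k,(u,v) in obs.items():
            a,b=L[k]; a/=1e3;b/=1e3; t=q[2]
            e+=list(np.array(proj(c,[q[0]+a*np.cos(t)-b*np.sin(t),q[1]+a*np.sin(t)+b*np.cos(t),z]))-[(u+.5)/7-.5+215,(v+.5)/7-.5+y0])
        return e
    s=least_squares(r,[.556,.09,-.06]); return s.x[:2].round(4),np.degrees(s.x[2]).round(2),np.round(s.fun,2)
b=fit({"fl":(210,195),"fr":(289,318),"rr":(565,239)},p[2]-.0315+.0024,150); print("board",b,"tcp",p)
t=fit({"fl":(222,297),"fr":(303,428),"rl":(477,225),"rr":(567,343)},.0315,155); print("tips",t)
t2=fit({"fl":(225,320),"fr":(304,450),"rl":(479,245),"rr":(565,362)},.026,155); print("mid",t2)
```

```text
board (array([0.552 , 0.0865]), np.float64(-3.92), array([-0.54, -0.35, -0.25,  0.28,  0.79, -0.08])) tcp [0.55465865 0.08811459 0.14004733]
tips (array([0.5579, 0.0959]), np.float64(-3.24), array([ 0.01,  0.34, -0.17, -0.21,  0.05, -0.17,  0.11,  0.03]))
mid (array([0.5552, 0.0901]), np.float64(-3.11), array([-0.32,  0.04, -0.13, -0.21, -0.13, -0.19,  0.58,  0.29]))
```

```bash
python3 -c "
from h import *
plan(.5587,.0952,.0835,86.7)"
```

```text
now [0.5547 0.0881 0.14  ] yaw 86.41 t 7.05 F [-0.55  1.27 -1.38]
tool shift cm [-0.36  0.73  5.65] twist -0.29
```

```bash
python3 -m pendant '[{"jaw":0,"linear":[-0.36,0.73,0],"twist":-0.3},{"jaw":0,"linear":[0,0,1],"twist":0},{"jaw":0,"linear":[0,0,1.5],"twist":0},{"jaw":0,"linear":[0,0,1.5],"twist":0},{"jaw":0,"linear":[0,0,1.2],"twist":0},{"jaw":0,"linear":[0,0,0.4],"twist":0},{"jaw":0,"linear":[0,0,0],"twist":0},{"jaw":0,"linear":[0,0,0],"twist":0},{"jaw":0,"linear":[0,0,0],"twist":0}]'
python3 - <<'E'
from h import *
o=robot.get_obs(); plan(.5587,.0952,.0835,86.7)
cs=[snap("side") for _ in range(6)]; c=cs[0]; im=np.mean([k["color"] for k in cs],0).astype(np.uint8)
x0,y0=225,165
cv2.imwrite("pics/i_side.png",cv2.resize(im[y0:y0+70,x0:x0+95],None,fx=8,fy=8,interpolation=2))
E
```

```text
time: 7.8
position: [0.5593, 0.0954, 0.0845]
tool_rot: [0.028, 1.0, -0.0, 0.001]
ft_force: [0.1, -0.3, -1.7]
grip_width: 0.0199
grip_force: 30.0
now [0.5593 0.0954 0.0845] yaw 86.75 t 7.8 F [ 0.1  -0.29 -1.75]
tool shift cm [ 0.06 -0.03  0.1 ] twist 0.05
```

View pics/i_side.png

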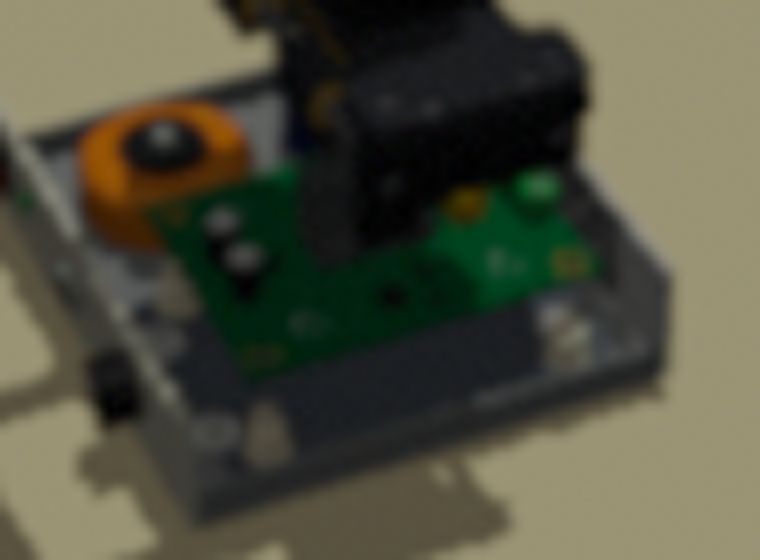

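The holes are at FL (176,213), FR (262,354) and RR (572,262). The standoff tops are at about FL (178,255), FR (266,402) and RR (575,315). I'll check where the tips under each hole should project.

Run:
```python
from h import *
c=snap("side"); zt=robot.get_obs()["position"][2]-.0315+.0024
for k,h in {"fl":(176,213),"fr":(262,354),"rr":(572,262)}.items():
    w=atz(c,(h[0]+.5)/8-.5+225,(h[1]+.5)/8-.5+165,zt)
    px=lambda z:np.round(((np.array(proj(c,[w[0],w[1],z]))-[225,165]+.5)*8),0)
    print(k,w.round(4),"tip",px(.0315),"seat",px(.022),"plate",px(.012))
    q=np.array(proj(c,[w[0]+.001,w[1],.0315])),np.array(proj(c,[w[0],w[1]+.001,.0315])),np.array(proj(c,[w[0],w[1],.0315])); print(((q[0]-q[2])*8).round(2),((q[1]-q[2])*8).round(2))
im=cv2.imread("pics/i_side.png")
g=cv2.cvtColor(im,cv2.COLOR_BGR2GRAY).astype(int)
for n,x,y0,y1 in(("fr",266,370,480),("rr",574,290,380),("fl",180,240,330)): print(n,[(y,g[y,x-3:x+4].mean().astype(int)) for y in range(y0,y1,8)])
for n,y,x0,x1 in(("fr",420,235,300),("rr",335,540,610),("fr",450,235,300)): print(n,y,[(x,g[y-3:y+4,x].mean().astype(int)) for x in range(x0,x1,5)])
```

```text
fl [0.5045 0.1384 0.0553] tip [181. 266.] seat [182. 286.] plate [184. 308.]
[ 2.58 -0.87] [-1.18 -1.6 ]
fr [0.4987 0.0574 0.0553] tip [266. 408.] seat [267. 428.] plate [268. 450.]
[ 2.68 -0.96] [-1.3  -1.77]
rr [0.6122 0.0493 0.0553] tip [571. 315.] seat [571. 336.] plate [570. 357.]
[ 2.51 -0.91] [-1.44 -1.66]
fr [(370, np.int64(24)), (378, np.int64(24)), (386, np.int64(29)), (394, np.int64(33)), (402, np.int64(46)), (410, np.int64(61)), (418, np.int64(68)), (426, np.int64(74)), (434, np.int64(77)), (442, np.int64(74)), (450, np.int64(72)), (458, np.int64(68)), (466, np.int64(57)), (474, np.int64(44))]
rr [(290, np.int64(51)), (298, np.int64(56)), (306, np.int64(62)), (314, np.int64(71)), (322, np.int64(87)), (330, np.int64(105)), (338, np.int64(108)), (346, np.int64(93)), (354, np.int64(83)), (362, np.int64(80)), (370, np.int64(71)), (378, np.int64(54))]
fl [(240, np.int64(21)), (248, np.int64(22)), (256, np.int64(30)), (264, np.int64(41)), (272, np.int64(50)), (280, np.int64(61)), (288, np.int64(69)), (296, np.int64(70)), (304, np.int64(70)), (312, np.int64(64)), (320, np.int64(
[... 194 characters left out ...]
64(70)), (275, np.int64(66)), (280, np.int64(59)), (285, np.int64(48)), (290, np.int64(38)), (295, np.int64(30))]
rr 335 [(540, np.int64(51)), (545, np.int64(61)), (550, np.int64(73)), (555, np.int64(82)), (560, np.int64(89)), (565, np.int64(97)), (570, np.int64(104)), (575, np.int64(111)), (580, np.int64(110)), (585, np.int64(101)), (590, np.int64(84)), (595, np.int64(70)), (600, np.int64(63)), (605, np.int64(60))]
fr 450 [(235, np.int64(45)), (240, np.int64(48)), (245, np.int64(57)), (250, np.int64(66)), (255, np.int64(71)), (260, np.int64(72)), (265, np.int64(72)), (270, np.int64(70)), (275, np.int64(69)), (280, np.int64(68)), (285, np.int64(63)), (290, np.int64(56)), (295, np.int64(45))]
```

```bash
python3 -m pendant '[{"jaw":0,"linear":[0,0,0.6],"twist":0},{"jaw":0,"linear":[0,0,0.8],"twist":0},{"jaw":0,"linear":[0,0,0.4],"twist":0},{"jaw":0,"linear":[0,0,0],"twist":0},{"jaw":0,"linear":[0,0,0],"twist":0}]'; for i in 1; do python3 -m pendant '[{"jaw":0,"linear":[0,0,0.1],"twist":0},{"jaw":0,"linear":[0,0,0],"twist":0},{"jaw":0,"linear":[0,0,0],"twist":0}]'; python3 -m pendant '[{"jaw":0,"linear":[0,0,0.05],"twist":0},{"jaw":0,"linear":[0,0,0],"twist":0},{"jaw":0,"linear":[0,0,0],"twist":0}]'; python3 -m pendant '[{"jaw":0,"linear":[0,0,0.05],"twist":0},{"jaw":0,"linear":[0,0,0],"twist":0},{"jaw":0,"linear":[0,0,0],"twist":0}]'; done | grep -E 'time|posi|ft'; python3 -c "
from h import *
o=robot.get_obs();print(o['moment'])"
```

```text
time: 8.57
position: [0.5582, 0.0954, 0.0653]
tool_rot: [0.028, 1.0, -0.0, -0.001]
ft_force: [0.4, 0.1, -2.2]
grip_width: 0.0196
grip_force: 30.0
time: 8.82
position: [0.5588, 0.0954, 0.0652]
ft_force: [0.8, -0.1, -2.0]
time: 9.07
position: [0.5587, 0.0954, 0.0646]
ft_force: [-0.5, 0.5, -1.5]
time: 9.32
position: [0.5587, 0.0954, 0.064]
ft_force: [-0.4, -1.1, -1.6]
[-0.01973014  0.06430612 -0.00243004]
```

```bash
(python3 -m pendant '[{"jaw":0,"linear":[0,0,0.05],"twist":0},{"jaw":0,"linear":[0,0,0],"twist":0},{"jaw":0,"linear":[0,0,0],"twist":0}]'; python3 -m pendant '[{"jaw":0,"linear":[0,0,0.05],"twist":0},{"jaw":0,"linear":[0,0,0],"twist":0},{"jaw":0,"linear":[0,0,0],"twist":0}]'; python3 -m pendant '[{"jaw":0,"linear":[0,0,0.05],"twist":0},{"jaw":0,"linear":[0,0,0],"twist":0},{"jaw":0,"linear":[0,0,0],"twist":0}]';python3 -m pendant '[{"jaw":0,"linear":[0,0,0.05],"twist":0},{"jaw":0,"linear":[0,0,0],"twist":0},{"jaw":0,"linear":[0,0,0],"twist":0}]') | grep -E 'posi|ft'; python3 -c "
from h import *
o=robot.get_obs();print(o['moment'])"
```

```text
position: [0.5586, 0.0954, 0.0635]
ft_force: [-0.0, 0.6, -1.6]
position: [0.5587, 0.0954, 0.063]
ft_force: [-0.3, -0.4, -2.2]
position: [0.5587, 0.0954, 0.0627]
ft_force: [-0.6, 0.0, 0.6]
position: [0.5588, 0.0954, 0.0625]
ft_force: [-0.6, 0.8, 4.3]
[ 0.03789915  0.2463244  -0.00886036]
```

```bash
(python3 -m pendant '[{"jaw":0,"linear":[0,0,-0.02],"twist":0},{"jaw":0,"linear":[0,0,0],"twist":0}]'; python3 -m pendant '[{"jaw":0,"linear":[0,0.08,0],"twist":0},{"jaw":0,"linear":[0,0,0],"twist":0},{"jaw":0,"linear":[0,0,0],"twist":0}]'; python3 -m pendant '[{"jaw":0,"linear":[0,0.08,0],"twist":0},{"jaw":0,"linear":[0,0,0],"twist":0},{"jaw":0,"linear":[0,0,0],"twist":0}]';python3 -m pendant '[{"jaw":0,"linear":[0,0.08,0],"twist":0},{"jaw":0,"linear":[0,0,0],"twist":0},{"jaw":0,"linear":[0,0,0],"twist":0}]') | grep -E 'posi|ft'; python3 -c "
from h import *
o=robot.get_obs();print(o['moment'])"
```

```text
position: [0.5588, 0.0954, 0.0625]
ft_force: [0.2, 0.9, 3.0]
position: [0.5589, 0.0959, 0.0624]
ft_force: [-1.0, -2.2, 4.6]
position: [0.559, 0.0973, 0.0618]
ft_force: [0.3, -0.6, 0.2]
position: [0.559, 0.098, 0.062]
ft_force: [1.8, -0.7, -2.3]
[-0.06239868 -0.17108084 -0.00452167]
```

```bash
(python3 -m pendant '[{"jaw":0,"linear":[0,0,0.05],"twist":0},{"jaw":0,"linear":[0,0,0],"twist":0},{"jaw":0,"linear":[0,0,0],"twist":0}]'; python3 -m pendant '[{"jaw":0,"linear":[0,0,0.05],"twist":0},{"jaw":0,"linear":[0,0,0],"twist":0},{"jaw":0,"linear":[0,0,0],"twist":0}]'; python3 -m pendant '[{"jaw":0,"linear":[0,0,0.05],"twist":0},{"jaw":0,"linear":[0,0,0],"twist":0},{"jaw":0,"linear":[0,0,0],"twist":0}]') | grep -E 'posi|ft'; python3 -c "
from h import *
o=robot.get_obs();print(o['moment'])"
```

```text
position: [0.559, 0.0979, 0.0618]
ft_force: [1.0, -0.6, -1.4]
position: [0.5591, 0.0978, 0.0614]
ft_force: [1.4, -0.0, 0.2]
position: [0.5593, 0.0977, 0.0609]
ft_force: [1.8, -1.2, -1.1]
[-0.08309388 -0.45066486  0.05462279]
```

```bash
(python3 -m pendant '[{"jaw":0,"linear":[-0.05,-0.04,0],"twist":0},{"jaw":0,"linear":[0,0,0],"twist":0},{"jaw":0,"linear":[0,0,0],"twist":0}]'; python3 -m pendant '[{"jaw":0,"linear":[0,0,0.05],"twist":0},{"jaw":0,"linear":[0,0,0],"twist":0},{"jaw":0,"linear":[0,0,0],"twist":0}]'; python3 -m pendant '[{"jaw":0,"linear":[0,0,0.05],"twist":0},{"jaw":0,"linear":[0,0,0],"twist":0},{"jaw":0,"linear":[0,0,0],"twist":0}]') | grep -E 'posi|ft'; python3 -c "
from h import *
o=robot.get_obs();print(o['moment'],o['tool_rot'])"
```

```text
position: [0.5594, 0.0974, 0.0607]
ft_force: [1.6, 0.5, 0.1]
position: [0.5596, 0.0974, 0.0603]
ft_force: [2.0, -0.1, 0.0]
position: [0.5596, 0.0974, 0.0599]
ft_force: [2.9, 1.0, -0.3]
[ 0.17373862 -0.55118302  0.0434433 ] [2.84506936e-02 9.99595136e-01 4.51404972e-05 3.47656334e-04]
```

```bash
(python3 -m pendant '[{"jaw":0,"linear":[-0.05,0,0],"twist":0},{"jaw":0,"linear":[0,0,0],"twist":0},{"jaw":0,"linear":[0,0,0],"twist":0}]'; python3 -m pendant '[{"jaw":0,"linear":[-0.05,0,0],"twist":0},{"jaw":0,"linear":[0,0,0],"twist":0},{"jaw":0,"linear":[0,0,0],"twist":0}]'; python3 -m pendant '[{"jaw":0,"linear":[0,0,0.05],"twist":0},{"jaw":0,"linear":[0,0,0],"twist":0},{"jaw":0,"linear":[0,0,0],"twist":0}]') | grep -E 'posi|ft'
python3 - <<'E'
from h import *
o=robot.get_obs(); print(o["moment"])
cs=[snap("side") for _ in range(4)]; im=np.mean([k["color"] for k in cs],0).astype(np.uint8)
cv2.imwrite("pics/j.png",cv2.resize(im[165:235,225:320],None,fx=8,fy=8,interpolation=2))
E
```

```text
position: [0.5597, 0.0974, 0.0598]
ft_force: [1.7, 0.5, 0.6]
position: [0.5598, 0.0974, 0.0597]
ft_force: [1.0, 0.6, 0.8]
position: [0.5599, 0.0974, 0.0593]
ft_force: [-0.6, 1.3, 2.7]
[ 0.25462172 -0.07752866  0.03679097]
```

View pics/j.png

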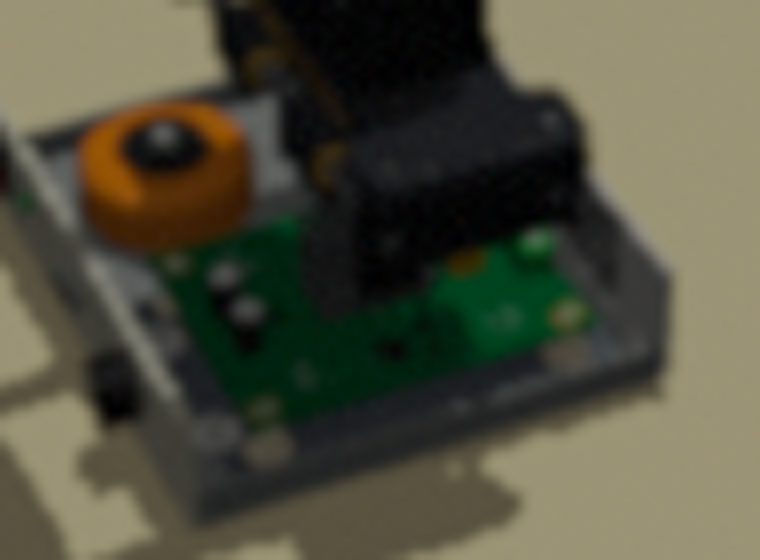

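The image shows the nylon tips in the holes: FL (175,263), FR (265,407), RR (568,313). Lateral forces have relaxed too, so I'm releasing the board.

```bash
python3 -m pendant '[{"jaw":0.45,"linear":[0,0,0],"twist":0},{"jaw":0.45,"linear":[0,0,0],"twist":0},{"jaw":0.45,"linear":[0,0,0],"twist":0},{"jaw":0.45,"linear":[0,0,0],"twist":0},{"jaw":0.45,"linear":[0,0,0],"twist":0},{"jaw":0.45,"linear":[0,0,-0.5],"twist":0},{"jaw":0.45,"linear":[0,0,-2],"twist":0},{"jaw":0.45,"linear":[0,0,-3],"twist":0},{"jaw":0.2,"linear":[0,0,-3],"twist":0},{"jaw":0,"linear":[0,0,0],"twist":0},{"jaw":0,"linear":[0,0,0],"twist":0}]';python3 - <<'E'
from h import *
cs=[snap("side") for _ in range(4)]; c=cs[0]; im=np.mean([k["color"] for k in cs],0).astype(np.uint8)
cv2.imwrite("pics/k.png",cv2.resize(im[165:235,225:320],None,fx=8,fy=8,interpolation=2))
print([np.median([k["depth"] for k in cs],0)[int(v/8+165),int(u/8+225)] for u,v in((190,240),(280,390),(540,320))])
plan(.56-.036*1,.0974,.1,86.7)
E
```

```text
time: 14.6
position: [0.5616, 0.0973, 0.1464]
tool_rot: [0.028, 1.0, -0.0, 0.002]
ft_force: [0.2, 0.4, -0.1]
grip_width: 0.0265
grip_force: 0.0
[np.float32(1.1509194), np.float32(1.0924569), np.float32(1.1178172)]
now [0.5592 0.0973 0.143 ] yaw 86.74 t 14.8 F [-0.86 -0.7   0.13]
tool shift cm [ 3.5  -0.19  4.31] twist 0.04
```

View pics/k.png

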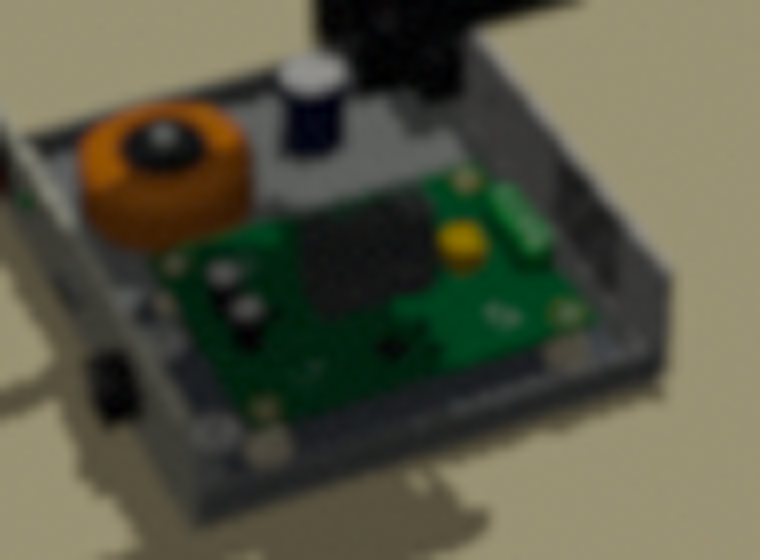

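The board rests on all four heads, with tips visible at FL (176,263), FR (265,407), RL (467,180) and RR (568,313). I'll get the press spots in the board frame from the holes.

Run:
```python
from h import *
L=np.float32([[-57,42],[-57,-42],[57,42],[57,-42]])
H=cv2.getPerspectiveTransform(np.float32([(147,288),(193,430),(375,250),(437,385)]),L)
print(cv2.perspectiveTransform(np.float32([[(385,378),(233,405),(343,268),(200,297)]]),H).round(1))
H=cv2.getPerspectiveTransform(np.float32([(522,75),(650,115),(470,247),(600,287)]),L[[2,3,0,1]])
print(cv2.perspectiveTransform(np.float32([[(527,110),(628,140),(495,215),(597,250)]]),H).round(1))
H=cv2.getPerspectiveTransform(np.float32([(176,263),(265,407),(467,180),(568,313)]),L)
print(cv2.perspectiveTransform(np.float32([[(312,370),(502,315)]]),H).round(1))
```

```text
[[[ 35.3 -33.1]
  [-36.1 -32.7]
  [ 38.   34.2]
  [-34.   31.2]]]
[[[ 36.5  32.7]
  [ 37.4 -33.1]
  [-33.2  32.9]
  [-35.3 -33.8]]]
[[[-35.6 -31.5]
  [ 35.5 -33.1]]]
```

```bash
python3 -c "
from h import *
plan(.522,.0665,.0585,86.7)"
```

```text
now [0.5592 0.0973 0.143 ] yaw 86.74 t 14.8 F [-0.86 -0.7   0.13]
tool shift cm [ 3.51 -3.28  8.46] twist 0.04
```

```bash
python3 -m pendant '[{"jaw":0,"linear":[1.75,-1.64,0],"twist":0},{"jaw":0,"linear":[1.76,-1.64,1],"twist":0},{"jaw":0,"linear":[0,0,2.5],"twist":0},{"jaw":0,"linear":[0,0,2.5],"twist":0},{"jaw":0,"linear":[0,0,2],"twist":0},{"jaw":0,"linear":[0,0,0.46],"twist":0},{"jaw":0,"linear":[0,0,0],"twist":0},{"jaw":0,"linear":[0,0,0],"twist":0},{"jaw":0,"linear":[0,0,0],"twist":0}]';python3 -m pendant '[{"jaw":0,"linear":[0,0,0.3],"twist":0},{"jaw":0,"linear":[0,0,0.3],"twist":0},{"jaw":0,"linear":[0,0,0.1],"twist":0},{"jaw":0,"linear":[0,0,0],"twist":0},{"jaw":0,"linear":[0,0,0],"twist":0}]'
```

```text
time: 15.55
position: [0.524, 0.0666, 0.0603]
tool_rot: [0.028, 1.0, -0.0, 0.001]
ft_force: [-0.0, -0.6, 0.6]
grip_width: 0.0009
grip_force: 0.0
time: 15.97
position: [0.5234, 0.0666, 0.0528]
tool_rot: [0.028, 1.0, -0.0, 0.0]
ft_force: [0.9, 0.6, -0.1]
grip_width: 0.0008
grip_force: 0.0
```

```bash
(python3 -m pendant '[{"jaw":0,"linear":[0,0,0.2],"twist":0},{"jaw":0,"linear":[0,0,0.1],"twist":0},{"jaw":0,"linear":[0,0,0],"twist":0}]'; python3 -m pendant '[{"jaw":0,"linear":[0,0,0.1],"twist":0},{"jaw":0,"linear":[0,0,0],"twist":0},{"jaw":0,"linear":[0,0,0],"twist":0}]'; python3 -m pendant '[{"jaw":0,"linear":[0,0,0.1],"twist":0},{"jaw":0,"linear":[0,0,0],"twist":0},{"jaw":0,"linear":[0,0,0],"twist":0}]') | grep -E 'posi|ft'
```

```text
position: [0.5232, 0.0665, 0.0494]
ft_force: [0.5, 0.3, 0.1]
position: [0.5233, 0.0665, 0.0486]
ft_force: [0.7, 0.4, -0.8]
position: [0.5234, 0.0665, 0.0478]
ft_force: [-0.5, -0.7, 0.8]
```

```bash
(python3 -m pendant '[{"jaw":0,"linear":[0,0,0.05],"twist":0},{"jaw":0,"linear":[0,0,0],"twist":0},{"jaw":0,"linear":[0,0,0],"twist":0}]'; python3 -m pendant '[{"jaw":0,"linear":[0,0,0.05],"twist":0},{"jaw":0,"linear":[0,0,0],"twist":0},{"jaw":0,"linear":[0,0,0],"twist":0}]') | grep -E 'posi|ft'
```

```text
position: [0.5234, 0.0665, 0.0473]
ft_force: [-1.0, 0.5, 3.2]
position: [0.5235, 0.0665, 0.0468]
ft_force: [-0.8, -0.2, 4.5]
```

```bash
(python3 -m pendant '[{"jaw":0,"linear":[0,0,0.05],"twist":0},{"jaw":0,"linear":[0,0,0.05],"twist":0},{"jaw":0,"linear":[0,0,0],"twist":0}]'; python3 -m pendant '[{"jaw":0,"linear":[0,0,0.05],"twist":0},{"jaw":0,"linear":[0,0,0.05],"twist":0},{"jaw":0,"linear":[0,0,0],"twist":0}]'; python3 -m pendant '[{"jaw":0,"linear":[0,0,0.05],"twist":0},{"jaw":0,"linear":[0,0,0],"twist":0}]') | grep -E 'posi|ft'
```

```text
position: [0.5235, 0.0665, 0.046]
ft_force: [-1.0, 0.4, 7.8]
position: [0.5235, 0.0666, 0.0444]
ft_force: [-0.6, 0.8, 1.2]
position: [0.5235, 0.0665, 0.0441]
ft_force: [1.0, -0.9, 3.9]
```

```bash
(python3 -m pendant '[{"jaw":0,"linear":[0,0,0.05],"twist":0},{"jaw":0,"linear":[0,0,0],"twist":0},{"jaw":0,"linear":[0,0,0],"twist":0}]'; python3 -m pendant '[{"jaw":0,"linear":[0,0,0.05],"twist":0},{"jaw":0,"linear":[0,0,0],"twist":0},{"jaw":0,"linear":[0,0,0],"twist":0}]') | grep -E 'posi|ft'
```

```text
position: [0.5235, 0.0665, 0.0439]
ft_force: [-0.0, -0.6, 5.0]
position: [0.5236, 0.0665, 0.0437]
ft_force: [-1.0, 0.4, 6.4]
```

FR has clicked: the force fell from 7.8 to 1.2 N, then the board went stiff at its home height. FL is next.

```bash
python3 -m pendant '[{"jaw":0,"linear":[0,0,-1.5],"twist":0},{"jaw":0,"linear":[0,0,-2.5],"twist":0},{"jaw":0,"linear":[0,0.8,-0.3],"twist":0},{"jaw":0,"linear":[0,2.5,0],"twist":0},{"jaw":0,"linear":[0,2.5,0],"twist":0},{"jaw":0,"linear":[0,0.78,0],"twist":0},{"jaw":0,"linear":[0,0,0],"twist":0},{"jaw":0,"linear":[0,0,0],"twist":0},{"jaw":0,"linear":[0,0,0],"twist":0}]'; python3 -c "
from h import *
plan(.526,.1324,.0525,86.7)"
```

```text
time: 19.13
position: [0.5267, 0.1316, 0.0856]
tool_rot: [0.028, 1.0, -0.0, -0.001]
ft_force: [-0.1, 0.4, 0.0]
grip_width: 0.0005
grip_force: 0.0
now [0.5267 0.1316 0.0856] yaw 86.74 t 19.1333 F [-0.11  0.41  0.04]
tool shift cm [0.07 0.08 3.31] twist 0.04
```

```bash
(python3 -m pendant '[{"jaw":0,"linear":[0.07,0.08,1],"twist":0},{"jaw":0,"linear":[0,0,1.5],"twist":0},{"jaw":0,"linear":[0,0,0.7],"twist":0},{"jaw":0,"linear":[0,0,0.2],"twist":0},{"jaw":0,"linear":[0,0,0],"twist":0},{"jaw":0,"linear":[0,0,0],"twist":0}]'; python3 -m pendant '[{"jaw":0,"linear":[0,0,0.2],"twist":0},{"jaw":0,"linear":[0,0,0],"twist":0},{"jaw":0,"linear":[0,0,0],"twist":0}]'; python3 -m pendant '[{"jaw":0,"linear":[0,0,0.1],"twist":0},{"jaw":0,"linear":[0,0,0],"twist":0},{"jaw":0,"linear":[0,0,0],"twist":0}]'; python3 -m pendant '[{"jaw":0,"linear":[0,0,0.05],"twist":0},{"jaw":0,"linear":[0,0,0.05],"twist":0},{"jaw":0,"linear":[0,0,0],"twist":0}]') | grep -E 'posi|ft'
```

```text
position: [0.5265, 0.1327, 0.052]
ft_force: [-0.3, 0.2, 0.5]
position: [0.5267, 0.1331, 0.0505]
ft_force: [-0.1, -0.1, 0.5]
position: [0.5265, 0.1331, 0.0493]
ft_force: [-0.2, -0.0, 0.2]
position: [0.5266, 0.1331, 0.0482]
ft_force: [-0.1, 0.7, 0.4]
```

```bash
(python3 -m pendant '[{"jaw":0,"linear":[0,0,0.05],"twist":0},{"jaw":0,"linear":[0,0,0.05],"twist":0},{"jaw":0,"linear":[0,0,0],"twist":0}]'; python3 -m pendant '[{"jaw":0,"linear":[0,0,0.05],"twist":0},{"jaw":0,"linear":[0,0,0.05],"twist":0},{"jaw":0,"linear":[0,0,0],"twist":0}]'; python3 -m pendant '[{"jaw":0,"linear":[0,0,0.05],"twist":0},{"jaw":0,"linear":[0,0,0],"twist":0},{"jaw":0,"linear":[0,0,0],"twist":0}]';python3 -m pendant '[{"jaw":0,"linear":[0,0,0.05],"twist":0},{"jaw":0,"linear":[0,0,0],"twist":0},{"jaw":0,"linear":[0,0,0],"twist":0}]') | grep -E 'posi|ft'
```

```text
position: [0.5267, 0.1332, 0.0473]
ft_force: [-0.6, 0.8, 1.8]
position: [0.5267, 0.1332, 0.0465]
ft_force: [0.1, 0.4, 5.3]
position: [0.5263, 0.133, 0.0454]
ft_force: [0.3, 0.4, 0.1]
position: [0.5262, 0.133, 0.0448]
ft_force: [0.5, -0.5, -0.1]
```

```bash
(python3 -m pendant '[{"jaw":0,"linear":[0,0,0.05],"twist":0},{"jaw":0,"linear":[0,0,0],"twist":0},{"jaw":0,"linear":[0,0,0],"twist":0}]'; python3 -m pendant '[{"jaw":0,"linear":[0,0,0.05],"twist":0},{"jaw":0,"linear":[0,0,0],"twist":0},{"jaw":0,"linear":[0,0,0],"twist":0}]'; python3 -m pendant '[{"jaw":0,"linear":[0,0,0.05],"twist":0},{"jaw":0,"linear":[0,0,0],"twist":0},{"jaw":0,"linear":[0,0,0],"twist":0}]';python3 -m pendant '[{"jaw":0,"linear":[0,0,0.05],"twist":0},{"jaw":0,"linear":[0,0,0],"twist":0},{"jaw":0,"linear":[0,0,0],"twist":0}]') | grep -E 'posi|ft'
```

```text
position: [0.5264, 0.133, 0.0445]
ft_force: [-1.0, -0.2, -0.2]
position: [0.5264, 0.1331, 0.0441]
ft_force: [-0.2, -1.2, -1.2]
position: [0.5265, 0.1331, 0.0437]
ft_force: [-0.1, -0.2, 0.6]
position: [0.5266, 0.1331, 0.0434]
ft_force: [-0.5, -0.2, 3.2]
```

```bash
(python3 -m pendant '[{"jaw":0,"linear":[0,0,0.05],"twist":0},{"jaw":0,"linear":[0,0,0],"twist":0},{"jaw":0,"linear":[0,0,0],"twist":0}]'; python3 -m pendant '[{"jaw":0,"linear":[0,0,0.05],"twist":0},{"jaw":0,"linear":[0,0,0],"twist":0},{"jaw":0,"linear":[0,0,0],"twist":0}]'; python3 -m pendant '[{"jaw":0,"linear":[0,0,0.05],"twist":0},{"jaw":0,"linear":[0,0,0],"twist":0},{"jaw":0,"linear":[0,0,0],"twist":0}]') | grep -E 'posi|ft'
```

```text
position: [0.5266, 0.1331, 0.0431]
ft_force: [-1.0, -0.3, 6.8]
position: [0.5267, 0.1332, 0.0429]
ft_force: [-1.6, 0.3, 7.7]
position: [0.5268, 0.1332, 0.0428]
ft_force: [-2.2, -0.2, 10.2]
```

```bash
python3 -m pendant '[{"jaw":0,"linear":[0,0,-1.5],"twist":0},{"jaw":0,"linear":[0,0,-2.5],"twist":0},{"jaw":0,"linear":[-1,0,-0.3],"twist":0},{"jaw":0,"linear":[-2.5,0,0],"twist":0},{"jaw":0,"linear":[-2.5,0,0],"twist":0},{"jaw":0,"linear":[-1.1,-0.1,0],"twist":0},{"jaw":0,"linear":[0,0,0],"twist":0},{"jaw":0,"linear":[0,0,0],"twist":0},{"jaw":0,"linear":[0,0,0],"twist":0}]'; python3 -c "
from h import *
plan(.598,.128,.0525,86.7)"
```

```text
time: 23.88
position: [0.5953, 0.1281, 0.0839]
tool_rot: [0.028, 1.0, -0.0, -0.002]
ft_force: [-0.3, -0.1, -0.3]
grip_width: 0.0004
grip_force: 0.0
now [0.5953 0.1281 0.0839] yaw 86.74 t 23.8833 F [-0.31 -0.07 -0.28]
tool shift cm [-0.28  0.01  3.14] twist 0.04
```

```bash
(python3 -m pendant '[{"jaw":0,"linear":[-0.1,0,1],"twist":0},{"jaw":0,"linear":[0,0,1.5],"twist":0},{"jaw":0,"linear":[0,0,0.6],"twist":0},{"jaw":0,"linear":[0,0,0],"twist":0},{"jaw":0,"linear":[0,0,0],"twist":0},{"jaw":0,"linear":[0,0,0],"twist":0}]'; python3 -m pendant '[{"jaw":0,"linear":[0,0,0.2],"twist":0},{"jaw":0,"linear":[0,0,0],"twist":0},{"jaw":0,"linear":[0,0,0],"twist":0}]'; python3 -m pendant '[{"jaw":0,"linear":[0,0,0.1],"twist":0},{"jaw":0,"linear":[0,0,0],"twist":0},{"jaw":0,"linear":[0,0,0],"twist":0}]'; python3 -m pendant '[{"jaw":0,"linear":[0,0,0.05],"twist":0},{"jaw":0,"linear":[0,0,0.05],"twist":0},{"jaw":0,"linear":[0,0,0],"twist":0}]') | grep -E 'posi|ft'
```

```text
position: [0.5982, 0.1281, 0.0538]
ft_force: [0.8, -0.2, -0.7]
position: [0.5985, 0.128, 0.052]
ft_force: [0.3, 0.5, -0.1]
position: [0.5983, 0.128, 0.0507]
ft_force: [0.3, -0.0, -0.2]
position: [0.5982, 0.128, 0.0495]
ft_force: [0.2, 0.1, 0.0]
```

```bash
(python3 -m pendant '[{"jaw":0,"linear":[0,0,0.05],"twist":0},{"jaw":0,"linear":[0,0,0.05],"twist":0},{"jaw":0,"linear":[0,0,0],"twist":0}]'; python3 -m pendant '[{"jaw":0,"linear":[0,0,0.05],"twist":0},{"jaw":0,"linear":[0,0,0.05],"twist":0},{"jaw":0,"linear":[0,0,0],"twist":0}]'; python3 -m pendant '[{"jaw":0,"linear":[0,0,0.05],"twist":0},{"jaw":0,"linear":[0,0,0.05],"twist":0},{"jaw":0,"linear":[0,0,0],"twist":0}]';python3 -m pendant '[{"jaw":0,"linear":[0,0,0.05],"twist":0},{"jaw":0,"linear":[0,0,0],"twist":0},{"jaw":0,"linear":[0,0,0],"twist":0}]') | grep -E 'posi|ft'
```

```text
position: [0.5982, 0.128, 0.0485]
ft_force: [0.2, 0.5, 0.3]
position: [0.5983, 0.128, 0.0476]
ft_force: [0.1, 0.1, 0.5]
position: [0.5984, 0.128, 0.0469]
ft_force: [-0.9, -0.1, 1.9]
position: [0.5985, 0.128, 0.0465]
ft_force: [-0.3, -0.8, 3.6]
```

```bash
(python3 -m pendant '[{"jaw":0,"linear":[0,0,0.05],"twist":0},{"jaw":0,"linear":[0,0,0.05],"twist":0},{"jaw":0,"linear":[0,0,0],"twist":0}]'; python3 -m pendant '[{"jaw":0,"linear":[0,0,0.05],"twist":0},{"jaw":0,"linear":[0,0,0],"twist":0}]'; python3 -m pendant '[{"jaw":0,"linear":[0,0,0.05],"twist":0},{"jaw":0,"linear":[0,0,0],"twist":0},{"jaw":0,"linear":[0,0,0],"twist":0}]';python3 -m pendant '[{"jaw":0,"linear":[0,0,0.05],"twist":0},{"jaw":0,"linear":[0,0,0],"twist":0},{"jaw":0,"linear":[0,0,0],"twist":0}]') | grep -E 'posi|ft'
```

```text
position: [0.5987, 0.1282, 0.0457]
ft_force: [0.1, 1.1, 5.6]
position: [0.5989, 0.1282, 0.0455]
ft_force: [-1.8, 0.1, 7.8]
position: [0.5989, 0.1282, 0.0452]
ft_force: [-1.8, 0.4, 9.2]
position: [0.5987, 0.1285, 0.0443]
ft_force: [-1.2, 0.9, 5.1]
```

```bash
(python3 -m pendant '[{"jaw":0,"linear":[0,0,0.05],"twist":0},{"jaw":0,"linear":[0,0,0],"twist":0},{"jaw":0,"linear":[0,0,0],"twist":0}]'; python3 -m pendant '[{"jaw":0,"linear":[0,0,0.05],"twist":0},{"jaw":0,"linear":[0,0,0],"twist":0},{"jaw":0,"linear":[0,0,0],"twist":0}]'; python3 -m pendant '[{"jaw":0,"linear":[0,0,0.05],"twist":0},{"jaw":0,"linear":[0,0,0],"twist":0},{"jaw":0,"linear":[0,0,0],"twist":0}]') | grep -E 'posi|ft'
```

```text
position: [0.5979, 0.128, 0.0427]
ft_force: [-0.1, 0.1, 0.1]
position: [0.598, 0.1279, 0.0422]
ft_force: [0.5, -0.5, -0.5]
position: [0.5982, 0.128, 0.0421]
ft_force: [0.2, 0.1, -0.3]
```

```bash
(python3 -m pendant '[{"jaw":0,"linear":[0,0,0.05],"twist":0},{"jaw":0,"linear":[0,0,0],"twist":0},{"jaw":0,"linear":[0,0,0],"twist":0}]'; python3 -m pendant '[{"jaw":0,"linear":[0,0,0.05],"twist":0},{"jaw":0,"linear":[0,0,0],"twist":0},{"jaw":0,"linear":[0,0,0],"twist":0}]'; python3 -m pendant '[{"jaw":0,"linear":[0,0,0.05],"twist":0},{"jaw":0,"linear":[0,0,0],"twist":0},{"jaw":0,"linear":[0,0,0],"twist":0}]') | grep -E 'posi|ft'
```

```text
position: [0.5983, 0.128, 0.0418]
ft_force: [0.5, -0.1, 1.4]
position: [0.5984, 0.1279, 0.0416]
ft_force: [-1.5, 0.4, 4.6]
position: [0.5984, 0.128, 0.0415]
ft_force: [-0.9, 0.1, 7.9]
```

RL has clicked and stops hard at z = .0415. RR is next.

```bash
(python3 -m pendant '[{"jaw":0,"linear":[0,0,-1.5],"twist":0},{"jaw":0,"linear":[0,0,-2.5],"twist":0},{"jaw":0,"linear":[0,-0.8,-0.3],"twist":0},{"jaw":0,"linear":[0,-2.5,0],"twist":0},{"jaw":0,"linear":[0,-2.5,0],"twist":0},{"jaw":0,"linear":[0,-0.75,0],"twist":0},{"jaw":0,"linear":[0,0,0],"twist":0},{"jaw":0,"linear":[0,0,0],"twist":0},{"jaw":0,"linear":[0,0,0],"twist":0}]';  python3 -m pendant '[{"jaw":0,"linear":[0,0,1.3],"twist":0},{"jaw":0,"linear":[0,0,1.5],"twist":0},{"jaw":0,"linear":[0,0,0.5],"twist":0},{"jaw":0,"linear":[0,0,0],"twist":0},{"jaw":0,"linear":[0,0,0],"twist":0},{"jaw":0,"linear":[0,0,0],"twist":0}]'; python3 -m pendant '[{"jaw":0,"linear":[0,0,0.1],"twist":0},{"jaw":0,"linear":[0,0,0.1],"twist":0},{"jaw":0,"linear":[0,0,0],"twist":0},{"jaw":0,"linear":[0,0,0],"twist":0}]') | grep -E 'posi|ft'
```

```text
position: [0.5944, 0.0632, 0.0832]
ft_force: [0.7, 0.8, -1.2]
position: [0.595, 0.063, 0.0511]
ft_force: [0.7, 0.4, -0.5]
position: [0.5947, 0.0625, 0.0489]
ft_force: [-0.7, 0.6, 0.4]
```

```bash
(python3 -m pendant '[{"jaw":0,"linear":[0,0,0.1],"twist":0},{"jaw":0,"linear":[0,0,0.1],"twist":0},{"jaw":0,"linear":[0,0,0],"twist":0}]'; python3 -m pendant '[{"jaw":0,"linear":[0,0,0.05],"twist":0},{"jaw":0,"linear":[0,0,0.05],"twist":0},{"jaw":0,"linear":[0,0,0],"twist":0}]'; python3 -m pendant '[{"jaw":0,"linear":[0,0,0.05],"twist":0},{"jaw":0,"linear":[0,0,0],"twist":0},{"jaw":0,"linear":[0,0,0],"twist":0}]';python3 -m pendant '[{"jaw":0,"linear":[0,0,0.05],"twist":0},{"jaw":0,"linear":[0,0,0],"twist":0},{"jaw":0,"linear":[0,0,0],"twist":0}]') | grep -E 'posi|ft'
```

```text
position: [0.5944, 0.0625, 0.0465]
ft_force: [0.5, -0.6, -0.4]
position: [0.5944, 0.0626, 0.0455]
ft_force: [0.0, 0.4, -0.0]
position: [0.5945, 0.0626, 0.0451]
ft_force: [-0.5, -0.3, 0.2]
position: [0.5945, 0.0626, 0.0446]
ft_force: [-0.5, -0.5, -1.1]
```

```bash
(python3 -m pendant '[{"jaw":0,"linear":[0,0,0.05],"twist":0},{"jaw":0,"linear":[0,0,0.05],"twist":0},{"jaw":0,"linear":[0,0,0],"twist":0}]'; python3 -m pendant '[{"jaw":0,"linear":[0,0,0.05],"twist":0},{"jaw":0,"linear":[0,0,0],"twist":0},{"jaw":0,"linear":[0,0,0],"twist":0}]'; python3 -m pendant '[{"jaw":0,"linear":[0,0,0.05],"twist":0},{"jaw":0,"linear":[0,0,0],"twist":0},{"jaw":0,"linear":[0,0,0],"twist":0}]';python3 -m pendant '[{"jaw":0,"linear":[0,0,0.05],"twist":0},{"jaw":0,"linear":[0,0,0],"twist":0},{"jaw":0,"linear":[0,0,0],"twist":0}]') | grep -E 'posi|ft'
```

```text
position: [0.5945, 0.0626, 0.0436]
ft_force: [0.5, -0.2, -0.4]
position: [0.5945, 0.0626, 0.0431]
ft_force: [0.6, -0.2, -0.0]
position: [0.5945, 0.0626, 0.0426]
ft_force: [0.1, 0.2, -0.2]
position: [0.5945, 0.0626, 0.0421]
ft_force: [-0.9, -0.0, -0.0]
```

```bash
(python3 -m pendant '[{"jaw":0,"linear":[0,0,0.05],"twist":0},{"jaw":0,"linear":[0,0,0],"twist":0},{"jaw":0,"linear":[0,0,0],"twist":0}]'; python3 -m pendant '[{"jaw":0,"linear":[0,0,0.05],"twist":0},{"jaw":0,"linear":[0,0,0],"twist":0},{"jaw":0,"linear":[0,0,0],"twist":0}]'; python3 -m pendant '[{"jaw":0,"linear":[0,0,0.05],"twist":0},{"jaw":0,"linear":[0,0,0],"twist":0},{"jaw":0,"linear":[0,0,0],"twist":0}]';python3 -m pendant '[{"jaw":0,"linear":[0,0,0.05],"twist":0},{"jaw":0,"linear":[0,0,0],"twist":0},{"jaw":0,"linear":[0,0,0],"twist":0}]') | grep -E 'posi|ft'
```

```text
position: [0.5946, 0.0625, 0.0418]
ft_force: [-1.0, -0.3, 0.8]
position: [0.5947, 0.0626, 0.0416]
ft_force: [-0.7, 0.1, 4.9]
position: [0.5947, 0.0626, 0.0415]
ft_force: [-1.0, -0.5, 7.8]
position: [0.5947, 0.0626, 0.0414]
ft_force: [-1.8, 0.4, 10.2]
```

RR is already at its exact home height and stiff to 10 N. I'll check the two front corners the same way.

```bash
(python3 -m pendant '[{"jaw":0,"linear":[0,0,-1.5],"twist":0},{"jaw":0,"linear":[0,0,-2.5],"twist":0},{"jaw":0,"linear":[1,0,-0.3],"twist":0},{"jaw":0,"linear":[2.5,0,0],"twist":0},{"jaw":0,"linear":[2.5,0,0],"twist":0},{"jaw":0,"linear":[1.1,0,0],"twist":0},{"jaw":0,"linear":[0,0,0],"twist":0},{"jaw":0,"linear":[0,0,0],"twist":0},{"jaw":0,"linear":[0,0,0],"twist":0}]';  python3 -m pendant '[{"jaw":0,"linear":[0,0,1.3],"twist":0},{"jaw":0,"linear":[0,0,1.5],"twist":0},{"jaw":0,"linear":[0,0,1],"twist":0},{"jaw":0,"linear":[0,0,0.2],"twist":0},{"jaw":0,"linear":[0,0,0],"twist":0},{"jaw":0,"linear":[0,0,0],"twist":0},{"jaw":0,"linear":[0,0,0],"twist":0}]'; python3 -m pendant '[{"jaw":0,"linear":[0,0,0.05],"twist":0},{"jaw":0,"linear":[0,0,0.05],"twist":0},{"jaw":0,"linear":[0,0,0],"twist":0},{"jaw":0,"linear":[0,0,0],"twist":0}]') | grep -E 'posi|ft'
```

```text
position: [0.5252, 0.0664, 0.0831]
ft_force: [0.9, 0.7, -0.3]
position: [0.5242, 0.0666, 0.0435]
ft_force: [-0.1, -0.3, 1.0]
position: [0.5237, 0.0666, 0.0424]
ft_force: [0.1, -0.2, -0.9]
```

```bash
(python3 -m pendant '[{"jaw":0,"linear":[0,0,0.05],"twist":0},{"jaw":0,"linear":[0,0,0.05],"twist":0},{"jaw":0,"linear":[0,0,0],"twist":0}]'; python3 -m pendant '[{"jaw":0,"linear":[0,0,0.05],"twist":0},{"jaw":0,"linear":[0,0,0],"twist":0},{"jaw":0,"linear":[0,0,0],"twist":0}]';python3 -m pendant '[{"jaw":0,"linear":[0,0,0.05],"twist":0},{"jaw":0,"linear":[0,0,0],"twist":0},{"jaw":0,"linear":[0,0,0],"twist":0}]';python3 -m pendant '[{"jaw":0,"linear":[0,0,0.05],"twist":0},{"jaw":0,"linear":[0,0,0],"twist":0},{"jaw":0,"linear":[0,0,0],"twist":0}]') | grep -E 'posi|ft'
```

```text
position: [0.5238, 0.0666, 0.0416]
ft_force: [-0.8, 0.4, 3.5]
position: [0.5238, 0.0666, 0.0415]
ft_force: [-1.5, 0.2, 7.0]
position: [0.5238, 0.0666, 0.0414]
ft_force: [-2.1, 0.1, 11.3]
position: [0.5238, 0.0666, 0.0413]
ft_force: [-2.1, -0.4, 13.7]
```

FR is home. Now FL.

```bash
(python3 -m pendant '[{"jaw":0,"linear":[0,0,-1.5],"twist":0},{"jaw":0,"linear":[0,0,-2.5],"twist":0},{"jaw":0,"linear":[0,0.8,-0.3],"twist":0},{"jaw":0,"linear":[0,2.5,0],"twist":0},{"jaw":0,"linear":[0,2.5,0],"twist":0},{"jaw":0,"linear":[0,0.75,0],"twist":0},{"jaw":0,"linear":[0,0,0],"twist":0},{"jaw":0,"linear":[0,0,0],"twist":0},{"jaw":0,"linear":[0,0,0],"twist":0}]';  python3 -m pendant '[{"jaw":0,"linear":[0,0,1.3],"twist":0},{"jaw":0,"linear":[0,0,1.5],"twist":0},{"jaw":0,"linear":[0,0,1],"twist":0},{"jaw":0,"linear":[0,0,0.2],"twist":0},{"jaw":0,"linear":[0,0,0],"twist":0},{"jaw":0,"linear":[0,0,0],"twist":0},{"jaw":0,"linear":[0,0,0],"twist":0}]'; python3 -m pendant '[{"jaw":0,"linear":[0,0,0.05],"twist":0},{"jaw":0,"linear":[0,0,0.05],"twist":0},{"jaw":0,"linear":[0,0,0],"twist":0},{"jaw":0,"linear":[0,0,0],"twist":0}]') | grep -E 'posi|ft'
```

```text
position: [0.5271, 0.1314, 0.0822]
ft_force: [0.1, -0.5, 0.2]
position: [0.5276, 0.1316, 0.0428]
ft_force: [-0.7, 0.4, 0.5]
position: [0.5275, 0.132, 0.0418]
ft_force: [-0.3, 0.4, -0.1]
```

```bash
(python3 -m pendant '[{"jaw":0,"linear":[0,0,0.05],"twist":0},{"jaw":0,"linear":[0,0,0.05],"twist":0},{"jaw":0,"linear":[0,0,0],"twist":0},{"jaw":0,"linear":[0,0,0],"twist":0}]'; python3 -m pendant '[{"jaw":0,"linear":[0,0,0.05],"twist":0},{"jaw":0,"linear":[0,0,0],"twist":0},{"jaw":0,"linear":[0,0,0],"twist":0}]';python3 -m pendant '[{"jaw":0,"linear":[0,0,0.05],"twist":0},{"jaw":0,"linear":[0,0,0],"twist":0},{"jaw":0,"linear":[0,0,0],"twist":0}]'; python3 -m pendant '[{"jaw":0,"linear":[0,0,-1.5],"twist":0},{"jaw":0,"linear":[0,0,-2.5],"twist":0},{"jaw":0,"linear":[0,0,-4],"twist":0},{"jaw":0,"linear":[0,0,-4],"twist":0},{"jaw":0,"linear":[2,2,-2],"twist":0},{"jaw":0,"linear":[2,3,0],"twist":0},{"jaw":0,"linear":[2,3,0],"twist":0},{"jaw":0,"linear":[0,0,0],"twist":0},{"jaw":0,"linear":[0,0,0],"twist":0}]') | grep -E 'time|posi|ft'
python3 - <<'E'
from h import *
cs=[snap("side") for _ in range(4)]; im=np.mean([k["color"] for k in cs],0).astype(np.uint8)
cv2.imwrite("pics/z.png",cv2.resize(im[165:235,225:320],None,fx=8,fy=8,interpolation=2))
E
```

```text
time: 37.8
position: [0.5276, 0.132, 0.0415]
ft_force: [-1.4, -1.2, 6.2]
time: 38.05
position: [0.5276, 0.1321, 0.0414]
ft_force: [-1.0, 0.5, 10.5]
time: 38.3
position: [0.5276, 0.1321, 0.0413]
ft_force: [-1.8, -0.4, 12.6]
time: 39.05
position: [0.4706, 0.2167, 0.1798]
ft_force: [0.8, 0.4, 0.2]
```

View pics/z.png

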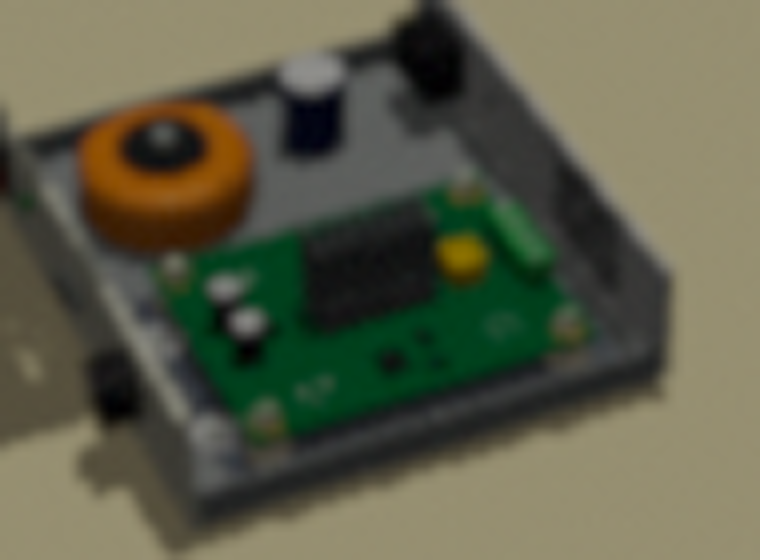

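The picture shows the board level and home in the case. All four heads stand through the holes, at (176,265), (266,412), (466,185) and (568,325), and the terminal block faces the rear panel. I'm handing it in.

```bash
python3 -c "
from rig import robot
print(robot.hand_in())"
```

```text
the job is handed in; nothing more can be done
None
```

The driver board is in the case with its terminal block to the rear panel. All four corners are home at seat height, read forces stayed under 14 N, and I handed the job in at about 39 s; RR was already down when I pressed it, so I felt no separate click there.

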